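# Change over the cups in a lacquer-curing box

### The job

Draw the stiff lid of the curing box open until its leading edge is level with the green tape mark on the rim of the box, and no farther, since the bowls behind are still wet. Take the finished cups (gold lines) out and stand them upright on the white paper pad, put every freshly lacquered cup (red lines) upright into the box, one to a cell, setting all cups down gently, and then push the lid fully closed. Leave the brush, the jar and the tape roll where they are.

Things in the scene. Friction and masses are not known exactly. Their poses are not given: they have to be found in the camera images.
- box: Pale wooden lacquer-curing box fixed to the bench, long along its own y. Origin: on the bench under the centre of its loading bay (the -y end). Outside x -145 to +145, y -93 to +213 mm. Long side walls 10 mm thick, tops 102 mm above the bench; end walls and partition 90 mm. Past the 30 mm partition (y 83 to 113) a second bay holds two bowls with wet lacquer.
- bay (a point): Centre of the loading bay's inner floor, 10 mm above the bench, axes as the box. Inside, the bay is x +-135, y +-83 mm. Low dividers, tops 18 mm above this floor, 6 mm thick (20 mm along the middle line x = 0), mark off four cells of 84 x 80 mm centred at x = +-52, y = +-43 mm; between the cells and each long wall runs an empty gutter 35 mm wide (x 100 to 135). Cups in the cells are best held in their upper half.
- lid (a joint): How far the wooden slide lid is open, m: 0 = fully closed at its stop, 0.24 = far stop. Opens along the box's +y in grooves; stiff (about 9 N friction plus 15 N per m/s), stays where left; starts 0 to 20 mm ajar. A panel 272 x 306 x 8 mm, underside 92 and top 100 mm above the bench; closed, it covers the whole box.
- lid_grip (a point): Centre of the dark wooden pull bar on top of the lid: 100 mm long along the box's x, 24 mm thick along the box's y (the sliding direction), 30 mm high (100 to 130 mm above the bench). Moves with the lid.
- lid_edge (a point): Middle of the lid's leading (-y) edge, on its top face, 40 mm from the middle of the pull bar. Moves with the lid.
- tape: Green masking tape, 16 mm wide, over both long side walls of the box, marking how far to open the lid: its leading edge level with the middle of the tape along the box's y. Origin: middle of the strip on top of the side wall nearer the robot, axes as the box; 90 to 115 mm along +y from the box's origin.
- paper: White pad of paper, 220 x 120 x 2 mm, fixed to the bench, long along its own x; origin at the centre of its underside.
- new1_mid (a point): Freshly lacquered porcelain tea cup, 59 mm across, 76 mm tall, foot 50 mm, walls 4 mm, about 160 g, white with blue bands, with wet dark red mended lines over the lip. It starts upright on the bench beside the box. Two to four such cups are present. This point is the centre of the cup, 38 mm above the underside of its foot; its z axis is the cup's axis, up when it stands upright.
- new2_mid (a point): Freshly lacquered porcelain tea cup, 59 mm across, 76 mm tall, foot 50 mm, walls 4 mm, about 160 g, grey-green with brown bands, with wet dark red mended lines over the lip. It starts upright on the bench beside the box. Two to four such cups are present. This point is the centre of the cup, 38 mm above the underside of its foot; its z axis is the cup's axis, up when it stands upright.
- new3_mid (a point): Freshly lacquered porcelain tea cup, 59 mm across, 76 mm tall, foot 50 mm, walls 4 mm, about 160 g, beige with brown bands, with wet dark red mended lines over the lip. It starts upright on the bench beside the box. Two to four such cups are present. This point is the centre of the cup, 38 mm above the underside of its foot; its z axis is the cup's axis, up when it stands upright.
- new4_mid (a point): Freshly lacquered porcelain tea cup, 59 mm across, 76 mm tall, foot 50 mm, walls 4 mm, about 160 g, white with blue bands, with wet dark red mended lines over the lip. It starts upright on the bench beside the box. Two to four such cups are present. This point is the centre of the cup, 38 mm above the underside of its foot; its z axis is the cup's axis, up when it stands upright.
- cured1_mid (a point): Finished porcelain tea cup, 59 mm across, 76 mm tall, foot 50 mm, walls 4 mm, about 160 g, white with blue bands, with gold mended lines over the lip. It starts upright in a cell of the loading bay, under the lid. One or both of these two cups are present. This point is the centre of the cup, 38 mm above the underside of its foot; its z axis is the cup's axis, up when it stands upright.
- cured2_mid (a point): Finished porcelain tea cup, 59 mm across, 76 mm tall, foot 50 mm, walls 4 mm, about 160 g, grey-green with brown bands, with gold mended lines over the lip. It starts upright in a cell of the loading bay, under the lid. One or both of these two cups are present. This point is the centre of the cup, 38 mm above the underside of its foot; its z axis is the cup's axis, up when it stands upright.
- brush: Bystander: a brush about 170 mm long lying on the bench beyond the box.
- jar: Bystander: an amber glass jar, 60 mm across, 85 mm tall, standing beyond the box; origin at the centre of its underside.
- roll: Bystander: a roll of green tape lying flat on the bench to the right beyond the cups, 84 mm across, 18 mm high; origin at the centre of its underside.

How it is judged:
By the outcome, as a careful person would: the job done as asked, in the order asked, and still so for the second after the job is handed in, with the robot touching nothing.
Of cured1, cured2 only 1 to 2 are there at a start; the rules pass over those that are not, and their reading is None.
Of new1, new2, new3, new4 only 2 to 4 are there at a start; the rules pass over those that are not, and their reading is None.
At some moment in a run one of new1, new2, new3, new4, cured1, cured2 may be knocked a few centimetres aside while the robot is not near it.
It also fails if it takes over 210 s, if anything falls off the work surface, if the arm or the gripper's body presses on something with over 40 N, if the wrist force passes 120 N, or if a joint passes its speed limit or range.

### The arm

A 6-joint arm with a two-finger parallel gripper is mounted at the origin on the work surface. World frame = base frame: x ahead of the robot, y to its left, z up, the work surface at z = 0. Lengths are in m, angles in degrees, forces in N, time in s.
With the tool pointing down it reaches from about 0.3 to 0.75 m from the base axis. Payload 8.5 kg.
Tool frame: the origin (TCP) lies between the finger pads; the fingertips stand env.finger_overhang ahead of it and the grasp point (between the pads) lies 2 mm behind it (env.finger_overhang is the distance from the TCP to the fingertips, in m); z points along the fingers, y is the line along which they close (so a half turn about z gives the same grasp; the last joint's range is limited). The gripper opens to 85 mm and grips with 20 to 120 N. Pads are 22 mm wide; open, the fingers measure 114 mm over their backs; the gripper's body (76 mm by 85 mm) begins 54 mm behind the grasp point. The pads swing forward as they close: fully open they stand 13 mm farther back than shut.
Start: joints at [64.842, 21.807, 74.336, -0, 83.858, -12.336], TCP at [0.122, 0.536, 0.248] pointing down, gripper open.
Joint ranges: [-178.18, 178.18], [-50.72, 133.34], [12.68, 142.11], [-81.47, 261.47], [9.98, 163.14], [-165.26, 165.26]. Speed limits (degrees/s): [136.94, 136.94, 180, 180, 180, 180].

### API

Orientations are given as a 3x3 rotation matrix whose columns are the frame's x, y, z axes.
In Python, from rig import env gives the robot as it stands. The module is installed in compiled form; this text tells all that it offers.
- The arm moves only by the tool jog_arm, never from a script. Its arguments are lists of equal length, an entry for each row: "hand": the finger opening in m, from 0 to 0.0854; "travel": the shift along the world's x, y, z in m, a list of three; "yaw": the turn about the world's z in rad. A call has exactly 5 rows; each row shifts and turns the commanded pose from where the row before left it; what a row does not reach is not made up. A row lasts 1/8 s, in which the tool goes at most 62.5 mm and 10.7 degrees, less where a joint would pass 70% of its speed; a pose out of reach is approached as far as the arm can. A call is refused whole if a number of a shift passes 0.0625 or a number of a turn 0.188, either way. A call with a gripper value outside its range is refused whole. The fingers move at their own pace and stop on an object; "grip_force" is the grip in N (left out, the last holds). Time passes only in rows, so rows that do not move let the fingers close, or fill a call up. It gives the time, the measured TCP pose, the force, the opening and the grip force at its end, in the units of the state.
- env.observe(): the state, without advancing time (a new reading comes with each control period).
- env.get_image(name): name is "scene" or "top"; returns the picture (480x640x3 uint8, red, green, blue); there is no depth.
- env.calibration(name): a dict with "fx", "fy", "cx", "cy" (pixels), "k1" (the pictures are not rectified: a ray, as slopes to the right and down, at radius r is drawn at 1 + k1 r^2 times it, then the intrinsics apply), "position" and "rotation" of the camera in the world. Camera axes: x right, y down, z forward; pixel columns grow to the right and rows downward; lengths in m; the calibration is good to about 2 mm. A picture is of the moment at which its call begins. calibration takes no time and is no camera call.
- env.close_job(): hands the job in; it is judged then, once.
The state is a dict: "time_s": time; "q": joint angles; "qvel": joint speeds; "joint_efforts": joint torques, N m; "position": TCP position; "tool_rot": TCP orientation; "ft_force": force on the tool from outside, world axes, zero at the start; "wrist_torque": the same for the moment, N m; "grip_width": finger opening in m; "gripper_force": force on a finger pad.
Only numpy, scipy, OpenCV 4.12 (cv2) and the standard library are available. Lean on these libraries where they do the work, as an engineer would, in place of code of your own. Each camera call takes 0.05 s, during which the arm holds its last target. There are 200 camera calls.

## Working session

There is one attempt and no reset: what is moved stays moved. The work goes in short steps, Python scripts to look and compute and a tool call to move; the robot and the scene stay as the last step left them, time stands still between calls to the robot, and variables do not carry over. Pictures are saved under pics/ and viewed, at most 14 in all, crops included, and the job is handed in when it is done.

Besides the shell and the picture viewer there is one more tool, called after ">>>" by a JSON object that holds its "op" and its "data", one argument or row to a line. jog_arm: Moves the arm, as the interface text tells. Its arguments: {"type":"object","properties":{"hand":{"type":"array"},"travel":{"type":"array"},"yaw":{"type":"array"},"grip_force":{"type":"number"}},"required":["hand","travel","yaw"]}

```bash
mkdir -p pics
cat > h.py <<'E'
import numpy as np, cv2
from rig import env
def shot(n,f):
    im=env.get_image(n); cv2.imwrite('pics/'+f,cv2.cvtColor(im,cv2.COLOR_RGB2BGR)); return im
def ray(n,u,v,c=None):
    c=c or env.calibration(n)
    K=np.array([[c['fx'],0,c['cx']],[0,c['fy'],c['cy']],[0,0,1]],float)
    xd=np.array([(u-c['cx'])/c['fx'],(v-c['cy'])/c['fy']]);x=xd.copy()
    for _ in range(20): x=xd/(1+c['k1']*(x@x))
    return np.array(c['position']),np.array(c['rotation'])@np.array([x[0],x[1],1])
def plane(n,u,v,z,c=None):
    p,d=ray(n,u,v,c); return p+d*(z-p[2])/d[2]
def pix(n,P,c=None):
    c=c or env.calibration(n)
    q=np.array(c['rotation']).T@(np.array(P)-np.array(c['position'])); x=q[:2]/q[2]; x=x*(1+c['k1']*(x@x))
    return np.array([c['fx']*x[0]+c['cx'],c['fy']*x[1]+c['cy']])
def tri(n1,a,n2,b,c1=None,c2=None):
    p,d=ray(n1,*a,c1);q,e=ray(n2,*b,c2)
    s=np.linalg.lstsq(np.c_[d,-e],q-p,rcond=None)[0]
    A=p+s[0]*d;B=q+s[1]*e
    return (A+B)/2,np.linalg.norm(A-B)
E
python3 - <<'E'
from h import *
np.set_printoptions(precision=4,suppress=True)
shot('scene','s0.png');shot('top','t0.png')
for n in('scene','top'):print(n,env.calibration(n))
o=env.observe();print(o,env.finger_overhang)
E
```

```text
scene {'fx': 459.03357496713164, 'fy': 459.03357496713164, 'cx': 322.340214738181, 'cy': 243.97414870333043, 'k1': -0.08127151823994856, 'position': array([1.2125, 0.0305, 0.7715]), 'rotation': array([[-0.2301,  0.7043, -0.6715],
       [ 0.9731,  0.1701, -0.1551],
       [ 0.005 , -0.6892, -0.7246]])}
top {'fx': 616.422490366819, 'fy': 616.422490366819, 'cx': 320.7699007412233, 'cy': 231.42087817251058, 'k1': -0.1625352318077816, 'position': array([ 0.4173, -0.0998,  1.1249]), 'rotation': array([[-0.0001, -0.9847,  0.1741],
       [-0.9999,  0.0025,  0.0135],
       [-0.0138, -0.1741, -0.9846]])}
{'time_s': 0.1, 'q': array([ 64.8409,  21.8378,  74.3789,   0.0006,  83.8569, -12.3374]), 'qvel': array([ 0.0705, -0.1029, -0.1386, -0.0268,  0.0081, -0.0318]), 'joint_efforts': array([  0.0044, -44.9216, -23.1655,  -0.0002,   0.0037,   0.    ]), 'position': array([0.122 , 0.5361, 0.2478]), 'tool_rot': array([[-0.9751,  0.2219, -0.0006],
       [ 0.2219,  0.9751, -0.0012],
       [ 0.0003, -0.0013, -1.    ]]), 'ft_force': array([-0.997 ,  0.0917, -0.723 ]), 'wrist_torque': array([-0.0579,  0.0502, -0.0231]), 'gripper_force': 0.0, 'grip_width': 0.0855119778407771} 0.017
```

View pics/s0.png

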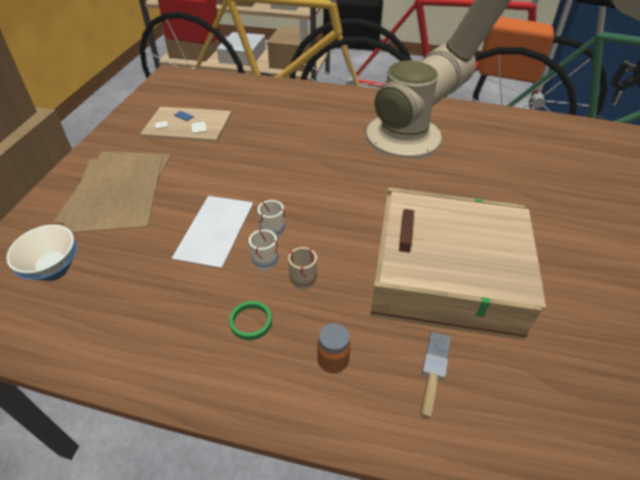

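View pics/t0.png

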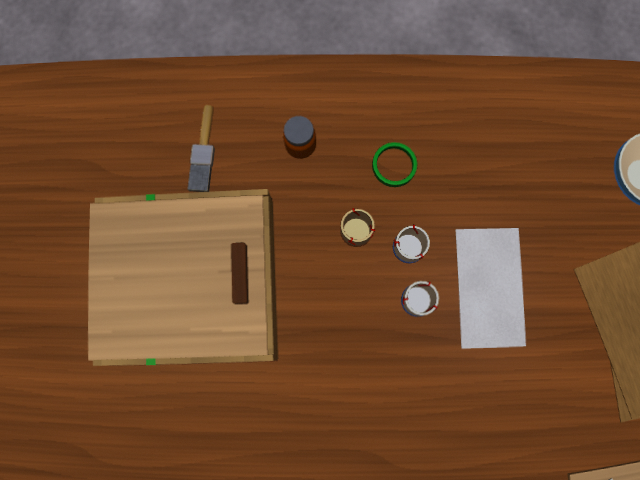

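The top view shows three new cups at about (357,226) beige, (412,244) and (421,298) white. The pad is at (490,288), the tape marks at (150,197) and (151,362), the pull bar at (239,273), and the box's end wall near column 270. In the scene view the cups are at about (303,266), (264,248) and (271,216), and the bar is at (407,230).

```bash
cat > m.py <<'E'
from h import *
np.set_printoptions(precision=4,suppress=True)
def blobs(im,mask,amin=25):
    n,l,s,c=cv2.connectedComponentsWithStats(mask.astype('uint8'))
    return [(c[i],s[i]) for i in range(1,n) if s[i][4]>=amin]
def green(im):
    h=cv2.cvtColor(im,cv2.COLOR_RGB2HSV); return (h[...,0]>48)&(h[...,0]<75)&(h[...,1]>140)&(h[...,2]>60)
def bright(im):  # cups, pad, box: lighter than bench
    g=im.astype(int); return (g[...,1]>118)
def dark(im):
    g=im.astype(int); return g.max(2)<75
E
python3 - <<'E'
from m import *
for n,f in(('top','t0'),('scene','s0')):
    im=cv2.cvtColor(cv2.imread(f'pics/{f}.png'),cv2.COLOR_BGR2RGB)
    for nm,fn in(('green',green),('bright',bright),('dark',dark)):
        for c,s in blobs(im,fn(im),20):
            if n=='top' and 60<c[1]<400 or n=='scene' and 150<c[1]<380 and c[0]>150: print(n,nm,c,s)
    pts=dict(top=[(239,273),(357,226),(412,244),(421,298),(300,270),(300,400)],scene=[(407,230),(303,266),(264,248),(271,216),(330,200),(303,255)])[n]
    print([im[v,u].tolist() for u,v in pts])
E
python3 - <<'E'
import cv2
a=cv2.imread('pics/t0.png')[180:340,220:540];cv2.imwrite('pics/c1.png',cv2.resize(a,(800,400),interpolation=cv2.INTER_CUBIC))
E
```

```text
top green [394.701  163.4545] [373 142  44  43 495]
top green [150.1064 196.8723] [146 194   9   6  47]
top green [150.0909 361.5455] [146 359  10   6  55]
top bright [630.8193 165.0616] [ 619  134   21   66 1007]
top bright [393.5743 163.8977] [373 143  43  41 303]
top bright [200.913  153.6638] [191 144  21  20 345]
top bright [149.5 197. ] [146 195   8   5  40]
top bright [176.974  219.1605] [  89  196  174   48 6124]
top bright [366.7018 215.7719] [355 209  19  20  57]
top bright [355.3774 229.046 ] [341 210  32  32 522]
top bright [408.6868 244.8502] [396 226  26  33 514]
top bright [424.6375 239.325 ] [415 226  15  30  80]
top bright [490.1186 287.9505] [ 456  228   70  121 7611]
top bright [162.6135 246.9514] [ 89 241 143  11 370]
top bright [258.0714 241.8929] [254 240   9   5  28]
top bright [255.7182 257.6727] [248 247  16  23 330]
top bright [172.0649 307.4409] [   88   249   179   116 17250]
top bright [417.8986 299.0285] [405 281  30  34 631]
top bright [435.4483 294.1034] [430 284   9  22  58]
top dark [301.7574 147.277 ] [284 128  32  31 408]
top dark [206.6154 175.307
[... 602 characters left out ...]
ht [212.915  231.0311] [ 171  194   83   74 3599]
scene bright [267.0507 229.2018] [ 248  198   37   65 1303]
scene bright [299.9848 248.1667] [292 246  18   6  66]
scene bright [311.9053 260.0947] [303 249  15  20  95]
scene bright [292.0128 261.7308] [287 253  14  16  78]
scene bright [249.6121 317.9418] [229 300  43  36 464]
scene bright [333.838  335.4261] [320 324  29  24 568]
scene bright [434.8683 367.6585] [ 423  333   28   83 1268]
scene dark [404.3333 246.6111] [400 243  10   8  72]
scene dark [446.4947 323.6684] [372 312 146  23 190]
scene dark [329.9697 349.4848] [321 345  19   7  33]
[[95, 67, 50], [147, 117, 96], [194, 195, 179], [188, 187, 170], [157, 115, 81], [110, 100, 82]]
```

View pics/c1.png

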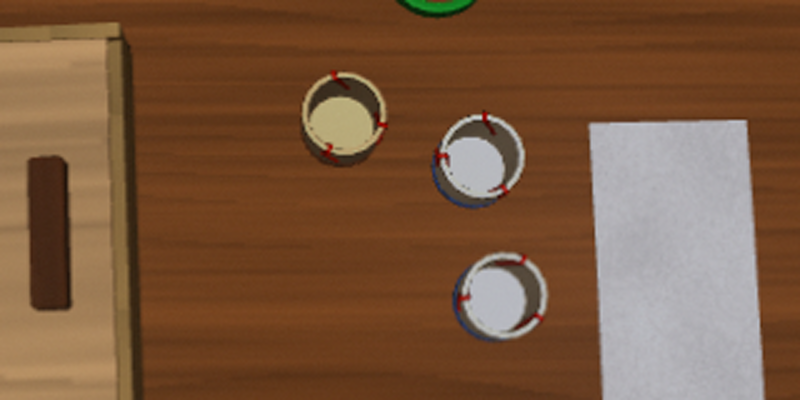

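The crop gives the lip centres in the top view: (357.6,225.6), (413.2,242.8) and (421.2,298). I'll look at the scene view the same way.

Run:
```python
import cv2
a=cv2.imread('pics/s0.png')[180:340,232:552];cv2.imwrite('pics/c2.png',cv2.resize(a,(800,400),interpolation=cv2.INTER_CUBIC))
```

```text
(no output)
```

View pics/c2.png

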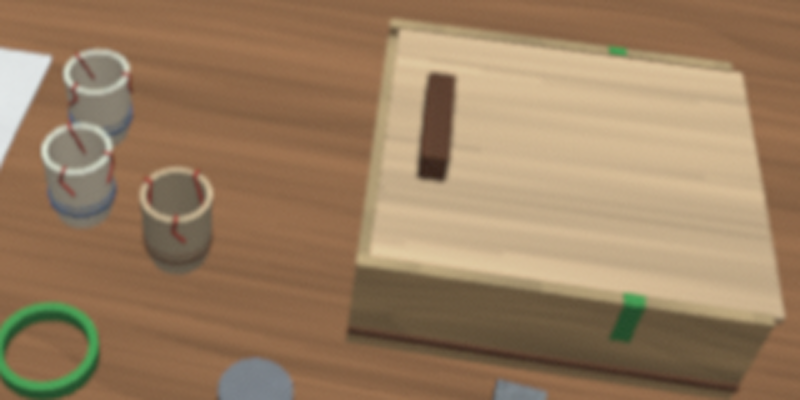

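Run:
```python
from m import *
D={'beige':((357.6,225.6),(302.4,258)),'whA':((413.2,242.8),(263.2,239.6)),'whB':((421.2,298),(271.2,208.8)),
'bar':((239.5,273),(407.2,226.4)),'tapeN':((150.1,361.5),(479.2,200)),'tapeF':((150.1,196.9),(485.2,300)),
'cF':((268.8,190),(375.2,284.8)),'cN':((271.5,361),(388.8,188.8))}
for k,(a,b) in D.items(): print(k,*tri('top',a,'scene',b))
print('planes',[ (k,plane('top',*D[k][0],z)[:2]) for k,z in(('beige',.076),('whA',.076),('whB',.076),('bar',.13),('tapeN',.102),('tapeF',.102),('cF',.102),('cN',.102))])
for u,v in((457,229),(519,228),(525,346),(461,348)):print(plane('top',u,v,.002))
a=plane('top',150.1,361.5,.102);b=plane('top',150.1,196.9,.102);d=b-a;print('yaw',np.degrees(np.arctan2(d[1],d[0])),np.linalg.norm(d))
# lid edges along bar column in top image
im=cv2.cvtColor(cv2.imread('pics/t0.png'),cv2.COLOR_BGR2GRAY)
print(im[262:285,225:280].mean(0).astype(int))
```

```text
beige [ 0.6133 -0.1493  0.0732] 8.830405370533764e-05
whA [ 0.5826 -0.2444  0.0734] 0.0016172837187149187
whB [ 0.4872 -0.2564  0.0748] 0.0003507113003397522
bar [0.5253 0.0475 0.1249] 0.0010130183565979427
tapeN [0.3791 0.1978 0.1039] 0.00020567540787251208
tapeF [0.6596 0.2094 0.102 ] 0.0009410654829426222
cF [0.6704 0.0051 0.1009] 0.0036688054156226025
cN [ 0.3825 -0.005   0.0982] 0.0009114657267405079
planes [('beige', array([ 0.6128, -0.1491])), ('whA', array([ 0.5824, -0.2449])), ('whB', array([ 0.4872, -0.2564])), ('bar', array([0.5248, 0.0462])), ('tapeN', array([0.3791, 0.1983])), ('tapeF', array([0.6596, 0.2099])), ('cF', array([0.6703, 0.0032])), ('cN', array([ 0.3826, -0.0049]))]
[ 0.6198 -0.3379  0.002 ]
[ 0.6214 -0.4563  0.002 ]
[ 0.4024 -0.4574  0.002 ]
[ 0.4009 -0.3382  0.002 ]
yaw 2.3788275073306204 0.28078452163182144
[132 132 132 132 132 127  98  47  46  45  45  45  45  45  45  45  45  46
  47  47  39  28  53 105 131 131 131 131 131 131 131 131 131 131 131 131
 131 131 131 108 101 108 109 109 109  88  55  41  39  42  62  72  72  72
  72]
```

>>> {"op": "jog_arm", "data": {
  "hand": [0.085, 0.085, 0.085, 0.085, 0.085],
  "travel": [
    [0.03, -0.04, 0],
    [0.036, -0.044, 0],
    [0.036, -0.044, 0],
    [0.036, -0.044, 0],
    [0.036, -0.044, 0]
  ],
  "yaw": [0.05, 0.05, 0.05, 0.05, 0.058],
  "grip_force": 60
}}

```text
time_s: 0.72
position: [0.2968, 0.3187, 0.2482]
tool_rot: [[-0.999, -0.036, -0.0], [-0.036, 0.999, -0.0], [0.0, -0.0, -1.0]]
ft_force: [1.3, -0.0, 0.5]
grip_width: 0.0852
gripper_force: 0.0
```

>>> {"op": "jog_arm", "data": {
  "hand": [0.085, 0.085, 0.085, 0.085, 0.085],
  "travel": [
    [0.036, -0.044, 0],
    [0.036, -0.044, 0],
    [0.036, -0.044, -0.01],
    [0.036, -0.044, -0.01],
    [0.036, -0.044, -0.01]
  ],
  "yaw": [0, 0, 0, 0, 0]
}}

```text
time_s: 1.35
position: [0.4769, 0.0986, 0.2179]
tool_rot: [[-0.999, -0.034, -0.0], [-0.034, 0.999, 0.0], [0.0, 0.0, -1.0]]
ft_force: [0.6, 1.2, 0.4]
grip_width: 0.0851
gripper_force: 0.0
```

>>> {"op": "jog_arm", "data": {
  "hand": [0.085, 0.085, 0.085, 0.085, 0.085],
  "travel": [
    [0.024, -0.026, -0.015],
    [0.024, -0.026, -0.015],
    [0, 0, -0.03],
    [0, 0, -0.025],
    [0, 0, -0.012]
  ],
  "yaw": [0, 0, 0, 0, 0]
}}

```text
time_s: 1.98
position: [0.5235, 0.0483, 0.12]
tool_rot: [[-0.999, -0.034, -0.002], [-0.034, 0.999, 0.0], [0.002, 0.0, -1.0]]
ft_force: [0.5, 0.3, -0.1]
grip_width: 0.0851
gripper_force: 0.0
```

>>> {"op": "jog_arm", "data": {
  "hand": [0.06, 0.04, 0.015, 0.015, 0.015],
  "travel": [
    [0, 0, 0],
    [0, 0, 0],
    [0, 0, 0],
    [0, 0, 0],
    [0, 0, 0]
  ],
  "yaw": [0, 0, 0, 0, 0]
}}

```text
time_s: 2.6
position: [0.5243, 0.0484, 0.1223]
tool_rot: [[-0.999, -0.035, 0.002], [-0.035, 0.999, -0.0], [-0.002, -0.0, -1.0]]
ft_force: [-0.9, 0.8, 5.9]
grip_width: 0.0225
gripper_force: 59.8
```

>>> {"op": "jog_arm", "data": {
  "hand": [0.015, 0.015, 0.015, 0.015, 0.015],
  "travel": [
    [0, 0.008, 0.002],
    [-0.0007, 0.02, 0],
    [-0.0007, 0.02, 0],
    [-0.0007, 0.02, 0],
    [-0.0007, 0.02, 0]
  ],
  "yaw": [0, 0, 0, 0, 0]
}}

```text
time_s: 3.22
position: [0.5205, 0.1352, 0.1223]
tool_rot: [[-0.999, -0.034, -0.003], [-0.034, 0.999, -0.004], [0.003, -0.003, -1.0]]
ft_force: [-1.0, -12.4, -7.4]
grip_width: 0.0228
gripper_force: 62.0
```

>>> {"op": "jog_arm", "data": {
  "hand": [0.015, 0.015, 0.015, 0.015, 0.015],
  "travel": [
    [-0.0007, 0.02, 0],
    [-0.0007, 0.02, 0],
    [-0.0007, 0.02, 0],
    [-0.0007, 0.02, 0],
    [-0.0005, 0.015, 0]
  ],
  "yaw": [0, 0, 0, 0, 0]
}}

```text
time_s: 3.85
position: [0.5164, 0.2303, 0.1223]
tool_rot: [[-0.999, -0.035, -0.005], [-0.035, 0.999, -0.004], [0.005, -0.004, -1.0]]
ft_force: [-5.4, -11.1, -2.7]
grip_width: 0.0228
gripper_force: 62.6
```

Run:
```python
from m import *
im=shot('top','t1.png'); shot('scene','s1.png'); o=env.observe(); print(o['position'],o['ft_force'])
for c,s in blobs(im,green(im),20): print(c,s)
cv2.imwrite('pics/c3.png',cv2.resize(cv2.cvtColor(im[170:390,60:330],cv2.COLOR_RGB2BGR),(736,600),interpolation=cv2.INTER_CUBIC))
```

```text
[0.5163 0.2318 0.1223] [-4.0372  0.6761 -3.7637]
[394.7525 163.3823] [373 142  44  43 497]
[150.1064 196.8723] [146 194   9   6  47]
[150.0909 361.5455] [146 359  10   6  55]
```

View pics/c3.png

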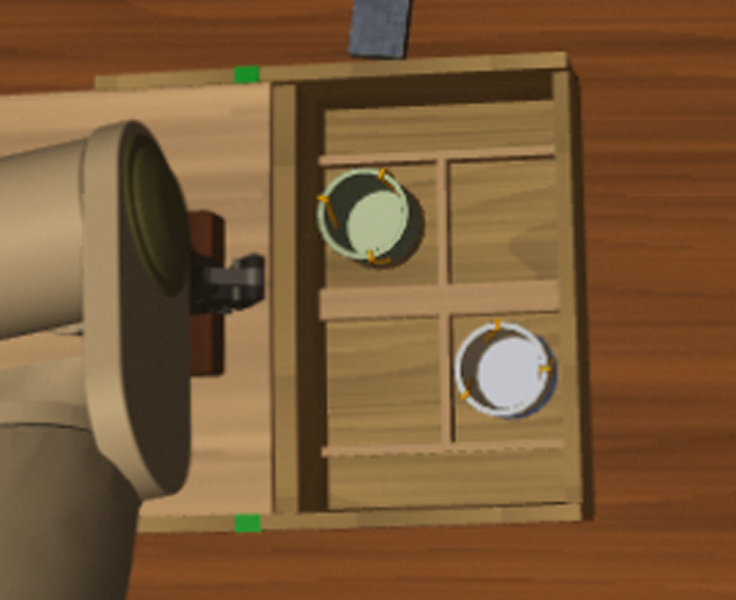

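Both finished cups are in the box: grey-green in the (+x,+y) cell and white in the (-x,-y) cell. The lid edge is at about column 160 against the tape at 150, so it has about 15 mm left to go.

```bash
cat > edge.py <<'E'
from m import *
def edge(im):
    g=cv2.cvtColor(im,cv2.COLOR_RGB2GRAY).astype(float)
    for r0,r1 in((206,230),(335,350)):
        p=g[r0:r1,135:175].mean(0); d=np.abs(np.diff(p)); i=d.argmax(); print(p.astype(int)); w=d[max(i-1,0):i+2]; u=135+.5+(np.arange(max(i-1,0),i+2)*w).sum()/w.sum()
        print('edge col',u,plane('top',u,(r0+r1)/2,.1))
    a=plane('top',150.1,361.5,.102);b=plane('top',150.1,196.9,.102);print('tape',a,b)
E
python3 - <<'E'
from edge import *
edge(cv2.cvtColor(cv2.imread('pics/t1.png'),cv2.COLOR_BGR2RGB))
# cup lips & divider crossing (crop->px)
f=lambda x,y:(60+x*270/736,170+y*220/600)
for k,(x,y),z in(('green',(363,215),.086),('white',(503,369),.086),('cross',(444,300),.028),('partEdgeF',(312,90),.09),('inF',(562,157),.028),('cornerF',(568,54),.102),('cornerN',(580,520),.102)):
    print(k,plane('top',*f(x,y),z))
E
```

```text
[144 144 144 144 144 144 144 144 144 144 143 143 143 143 143 143 143 143
 143 143 143 143 143 130  74  94 108 109 109 109 109 109 106  69  41  41
  42  44  45  45]
edge col 158.57563025210084 [0.6227 0.1935 0.1   ]
[143 143 143 143 143 143 143 144 144 144 144 144 145 144 144 144 144 144
 144 144 144 144 144 144 106  69 119 124 124 125 124 124 125 113  72  45
  44  45  46  46]
edge col 160.15827338129498 [0.4108 0.1825 0.1   ]
tape [0.3791 0.1983 0.102 ] [0.6596 0.2099 0.102 ]
green [0.5711 0.134  0.086 ]
white [0.4747 0.0431 0.086 ]
cross [0.5231 0.0911 0.028 ]
partEdgeF [0.6512 0.1693 0.09  ]
inF [0.6186 0.0143 0.028 ]
cornerF [0.6707 0.0039 0.102 ]
cornerN [ 0.3831 -0.007   0.102 ]
```

>>> {"op": "jog_arm", "data": {
  "hand": [0.015, 0.015, 0.015, 0.015, 0.015],
  "travel": [
    [-0.0002, 0.006, 0],
    [-0.0002, 0.006, 0],
    [0, 0, 0],
    [0, 0, 0],
    [0, 0, 0]
  ],
  "yaw": [0, 0, 0, 0, 0]
}}

```text
time_s: 4.58
position: [0.5158, 0.2425, 0.1224]
tool_rot: [[-0.999, -0.035, -0.005], [-0.035, 0.999, -0.002], [0.005, -0.002, -1.0]]
ft_force: [-5.4, -4.0, -3.9]
grip_width: 0.0228
gripper_force: 62.5
```

Run:
```python
from edge import *
print(env.observe()['position'])
edge(shot('top','t2.png'))
```

```text
[0.5158 0.2425 0.1224]
[143 143 143 142 142 142 142 142 142 142 142 142 143 142 142 142 110  74
  98 109 108 108 109 108 108 108 108 108 108 108 108 108 105  69  40  40
  42  43  44  45]
edge col 167.8680981595092 [0.6226 0.1771 0.1   ]
[143 143 143 143 143 143 143 143 143 143 143 143 143 143 143 142 120  73
 105 123 123 123 123 123 123 123 123 123 123 123 123 123 123 113  71  44
  45  45  46  46]
edge col 151.59473684210525 [0.4106 0.1972 0.1   ]
tape [0.3791 0.1983 0.102 ] [0.6596 0.2099 0.102 ]
```

>>> {"op": "jog_arm", "data": {
  "hand": [0.015, 0.015, 0.015, 0.015, 0.015],
  "travel": [
    [0, 0.0015, 0],
    [0, 0, 0],
    [0, 0, 0],
    [0, 0, 0],
    [0, 0, 0]
  ],
  "yaw": [0, 0, 0, 0, 0]
}}

```text
time_s: 5.25
position: [0.5158, 0.2435, 0.1223]
tool_rot: [[-0.999, -0.035, -0.005], [-0.035, 0.999, -0.003], [0.005, -0.003, -1.0]]
ft_force: [-5.7, -8.0, -2.7]
grip_width: 0.0226
gripper_force: 62.6
```

Run:
```python
from edge import *
print(env.observe()['position'])
edge(shot('top','t3.png'))
print([plane('top',u,v,z) for u,v,z in((150.3,218,.1),(150.3,342,.1),(150.1,218,.102),(150.1,342,.102))])
```

```text
[0.5158 0.2435 0.1223]
[143 143 142 142 142 142 142 142 142 142 142 142 143 142 142 129  84  88
 108 108 108 109 108 108 108 108 108 108 108 108 108 108 105  69  40  41
  42  43  45  44]
edge col 150.34303112313938 [0.6227 0.2081 0.1   ]
[143 143 143 143 143 143 143 143 142 143 143 143 143 143 143 143  99  74
 112 123 123 123 123 124 123 123 123 123 123 123 123 123 123 112  71  44
  45  45  45  46]
edge col 150.86852394916912 [0.4106 0.1985 0.1   ]
tape [0.3791 0.1983 0.102 ] [0.6596 0.2099 0.102 ]
[array([0.6227, 0.2082, 0.1   ]), array([0.4114, 0.1995, 0.1   ]), array([0.6223, 0.208 , 0.102 ]), array([0.4114, 0.1992, 0.102 ])]
```

>>> {"op": "jog_arm", "data": {
  "hand": [0.05, 0.085, 0.085, 0.085, 0.085],
  "travel": [
    [0, 0, 0],
    [0, 0, 0],
    [0, 0, 0],
    [0, 0, 0.03],
    [0, 0, 0.06]
  ],
  "yaw": [0, 0, 0, 0, 0],
  "grip_force": 30
}}

```text
time_s: 5.92
position: [0.5168, 0.2446, 0.2127]
tool_rot: [[-0.999, -0.034, -0.005], [-0.034, 0.999, -0.001], [0.005, -0.001, -1.0]]
ft_force: [-0.1, -0.0, 0.7]
grip_width: 0.0844
gripper_force: 0.0
```

>>> {"op": "jog_arm", "data": {
  "hand": [0.085, 0.085, 0.085, 0.085, 0.085],
  "travel": [
    [0, 0, 0.03],
    [0, 0, 0],
    [0, 0, 0],
    [0, 0, 0],
    [0, 0, 0]
  ],
  "yaw": [-0.1745, -0.1745, -0.1745, -0.1745, -0.1745]
}}

```text
time_s: 6.55
position: [0.5176, 0.2449, 0.2435]
tool_rot: [[-0.665, 0.747, 0.0], [0.747, 0.665, 0.0], [-0.0, 0.0, -1.0]]
ft_force: [0.1, -0.3, 0.5]
grip_width: 0.085
gripper_force: 0.0
```

```bash
cat > lips.py <<'E'
from m import *
def lips(im):
    g=cv2.GaussianBlur(cv2.cvtColor(im,cv2.COLOR_RGB2GRAY),(3,3),0)
    k=4; r=g[180:400,150:560]; r=cv2.resize(r,None,fx=k,fy=k,interpolation=cv2.INTER_CUBIC)
    c=cv2.HoughCircles(r,cv2.HOUGH_GRADIENT,1,60,param1=120,param2=22,minRadius=60,maxRadius=76)
    out=[]
    for x,y,R in (c[0] if c is not None else []):
        u,v=150+(x+.5)/k-.5,180+(y+.5)/k-.5
        z=.086 if u<275 else .076
        out.append((round(u,1),round(v,1),round(R/k,1),plane('top',u,v,z)[:2].round(4)))
    return out
E
python3 - <<'E'
from lips import *
print(*lips(cv2.cvtColor(cv2.imread('pics/t3.png'),cv2.COLOR_BGR2RGB)),sep='\n')
im=shot('top','t4.png');print('now',*lips(im),sep='\n'); print(env.observe()['position'],env.observe()['q'])
E
```

```text
(np.float32(357.2), np.float32(224.8), np.float32(16.7), array([ 0.6143, -0.1485]))
(np.float32(421.5), np.float32(297.8), np.float32(17.0), array([ 0.4876, -0.2569]))
(np.float32(412.8), np.float32(242.0), np.float32(16.7), array([ 0.5838, -0.2441]))
(np.float32(193.8), np.float32(248.5), np.float32(15.2), array([0.5717, 0.133 ]))
(np.float32(244.8), np.float32(305.5), np.float32(16.2), array([0.4744, 0.0427]))
now
(np.float32(357.2), np.float32(224.8), np.float32(16.7), array([ 0.6143, -0.1485]))
(np.float32(421.5), np.float32(297.5), np.float32(16.9), array([ 0.4881, -0.2569]))
(np.float32(412.2), np.float32(241.5), np.float32(16.4), array([ 0.5847, -0.2433]))
(np.float32(243.2), np.float32(305.0), np.float32(17.1), array([0.4752, 0.0453]))
(np.float32(192.8), np.float32(247.8), np.float32(16.6), array([0.573 , 0.1348]))
[0.5176 0.2449 0.2435] [ 13.476   24.2769  71.1521   0.0028  84.5471 -27.7786]
```

>>> {"op": "jog_arm", "data": {
  "hand": [0.085, 0.085, 0.085, 0.085, 0.085],
  "travel": [
    [0.018, -0.036, 0],
    [0.018, -0.037, 0],
    [0.0185, -0.037, 0],
    [0, 0, -0.02],
    [0, 0, -0.03]
  ],
  "yaw": [-0.173, -0.173, -0.173, -0.172, 0]
}}

```text
time_s: 7.22
position: [0.5727, 0.1342, 0.1934]
tool_rot: [[-0.041, 0.999, 0.002], [0.999, 0.041, 0.0], [0.0, 0.002, -1.0]]
ft_force: [-0.1, 1.3, 0.6]
grip_width: 0.0851
gripper_force: 0.0
```

>>> {"op": "jog_arm", "data": {
  "hand": [0.085, 0.085, 0.085, 0.085, 0.085],
  "travel": [
    [0, 0, -0.045],
    [0, 0, -0.04],
    [0, 0, -0.03],
    [0, 0, -0.0105],
    [0, 0, 0]
  ],
  "yaw": [0, 0, 0, 0, 0]
}}

```text
time_s: 7.85
position: [0.5723, 0.1348, 0.068]
tool_rot: [[-0.043, 0.999, 0.0], [0.999, 0.043, 0.0], [0.0, 0.0, -1.0]]
ft_force: [-0.3, -0.2, 0.9]
grip_width: 0.0852
gripper_force: 0.0
```

>>> {"op": "jog_arm", "data": {
  "hand": [0.07, 0.06, 0.05, 0.05, 0.05],
  "travel": [
    [0, 0, 0],
    [0, 0, 0],
    [0, 0, 0],
    [0, 0, 0],
    [0, 0, 0]
  ],
  "yaw": [0, 0, 0, 0, 0]
}}

```text
time_s: 8.48
position: [0.5728, 0.1348, 0.0693]
tool_rot: [[-0.042, 0.999, 0.003], [0.999, 0.042, 0.0], [0.0, 0.003, -1.0]]
ft_force: [0.1, 0.3, 6.2]
grip_width: 0.0586
gripper_force: 31.2
```

>>> {"op": "jog_arm", "data": {
  "hand": [0.05, 0.05, 0.05, 0.05, 0.05],
  "travel": [
    [0, 0, 0.01],
    [0, 0, 0.03],
    [0, 0, 0.05],
    [0, 0, 0.05],
    [0, -0.015, 0.015]
  ],
  "yaw": [0, 0, 0, 0, 0]
}}

```text
time_s: 9.1
position: [0.5726, 0.1201, 0.2266]
tool_rot: [[-0.043, 0.999, 0.006], [0.999, 0.043, 0.0], [-0.0, 0.006, -1.0]]
ft_force: [0.2, 0.6, -1.5]
grip_width: 0.0589
gripper_force: 32.9
```

>>> {"op": "jog_arm", "data": {
  "hand": [0.05, 0.05, 0.05, 0.05, 0.05],
  "travel": [
    [0, -0.035, 0],
    [-0.002, -0.05, 0],
    [-0.002, -0.055, 0],
    [-0.002, -0.055, 0],
    [-0.002, -0.055, 0]
  ],
  "yaw": [0, 0, 0, 0, 0]
}}

```text
time_s: 9.72
position: [0.5631, -0.1323, 0.2222]
tool_rot: [[-0.041, 0.999, -0.002], [0.999, 0.041, 0.001], [0.001, -0.002, -1.0]]
ft_force: [-0.4, -0.4, -0.8]
grip_width: 0.0586
gripper_force: 32.9
```

>>> {"op": "jog_arm", "data": {
  "hand": [0.05, 0.05, 0.05, 0.05, 0.05],
  "travel": [
    [-0.002, -0.055, 0],
    [-0.002, -0.055, 0],
    [-0.002, -0.055, 0],
    [-0.002, -0.055, 0],
    [-0.002, -0.045, 0]
  ],
  "yaw": [0, 0, 0, 0, 0]
}}

```text
time_s: 10.35
position: [0.5528, -0.3976, 0.2217]
tool_rot: [[-0.04, 0.999, -0.002], [0.999, 0.04, 0.001], [0.002, -0.002, -1.0]]
ft_force: [1.7, -0.3, -1.9]
grip_width: 0.0587
gripper_force: 32.9
```

>>> {"op": "jog_arm", "data": {
  "hand": [0.05, 0.05, 0.05, 0.05, 0.05],
  "travel": [
    [0, 0, -0.03],
    [0, 0, -0.05],
    [0, 0, -0.045],
    [0, 0, -0.02],
    [0, 0, -0.008]
  ],
  "yaw": [0, 0, 0, 0, 0]
}}

```text
time_s: 10.98
position: [0.553, -0.395, 0.0678]
tool_rot: [[-0.041, 0.999, -0.003], [0.999, 0.041, 0.003], [0.003, -0.003, -1.0]]
ft_force: [0.4, 0.0, -1.9]
grip_width: 0.0587
gripper_force: 32.9
```

>>> {"op": "jog_arm", "data": {
  "hand": [0.05, 0.05, 0.05, 0.05, 0.05],
  "travel": [
    [0, 0, -0.003],
    [0, 0, -0.002],
    [0, 0, -0.001],
    [0, 0, -0.001],
    [0, 0, 0]
  ],
  "yaw": [0, 0, 0, 0, 0]
}}

```text
time_s: 11.6
position: [0.5541, -0.3952, 0.0629]
tool_rot: [[-0.042, 0.999, 0.0], [0.999, 0.042, -0.0], [-0.0, 0.0, -1.0]]
ft_force: [-0.1, -0.6, -1.8]
grip_width: 0.0587
gripper_force: 32.9
```

>>> {"op": "jog_arm", "data": {
  "hand": [0.05, 0.05, 0.05, 0.05, 0.05],
  "travel": [
    [0, 0, -0.0008],
    [0, 0, -0.0007],
    [0, 0, -0.0005],
    [0, 0, 0],
    [0, 0, 0]
  ],
  "yaw": [0, 0, 0, 0, 0]
}}

```text
time_s: 12.22
position: [0.5541, -0.3953, 0.0613]
tool_rot: [[-0.042, 0.999, 0.0], [0.999, 0.042, -0.0], [-0.0, 0.0, -1.0]]
ft_force: [-2.2, 2.5, 5.7]
grip_width: 0.0586
gripper_force: 33.4
```

>>> {"op": "jog_arm", "data": {
  "hand": [0.062, 0.068, 0.085, 0.085, 0.085],
  "travel": [
    [0, 0, 0],
    [0, 0, 0],
    [0, 0, 0],
    [0, 0, 0.02],
    [0, 0, 0.05]
  ],
  "yaw": [0, 0, 0, 0, 0]
}}

```text
time_s: 12.85
position: [0.5533, -0.3946, 0.1291]
tool_rot: [[-0.041, 0.999, -0.004], [0.999, 0.041, 0.004], [0.004, -0.004, -1.0]]
ft_force: [-0.3, -0.8, -0.2]
grip_width: 0.0846
gripper_force: 0.0
```

>>> {"op": "jog_arm", "data": {
  "hand": [0.085, 0.085, 0.085, 0.085, 0.085],
  "travel": [
    [0, 0, 0.05],
    [-0.01, 0.055, 0.01],
    [-0.01, 0.055, 0],
    [-0.01, 0.055, 0],
    [-0.01, 0.055, 0]
  ],
  "yaw": [0, 0, 0, 0, 0]
}}

```text
time_s: 13.48
position: [0.5135, -0.1736, 0.1909]
tool_rot: [[-0.041, 0.999, 0.0], [0.999, 0.041, -0.0], [-0.0, 0.0, -1.0]]
ft_force: [0.7, 0.3, 0.7]
grip_width: 0.085
gripper_force: 0.0
```

>>> {"op": "jog_arm", "data": {
  "hand": [0.085, 0.085, 0.085, 0.085, 0.085],
  "travel": [
    [-0.01, 0.055, 0],
    [-0.01, 0.055, 0],
    [-0.01, 0.055, 0],
    [-0.009, 0.054, 0],
    [0, 0, 0]
  ],
  "yaw": [0, 0, 0, 0, 0]
}}

```text
time_s: 14.1
position: [0.4742, 0.0467, 0.191]
tool_rot: [[-0.046, 0.999, 0.0], [0.999, 0.046, 0.0], [0.0, 0.0, -1.0]]
ft_force: [-0.3, -0.2, 1.1]
grip_width: 0.0849
gripper_force: 0.0
```

Run:
```python
from lips import *
im=shot('top','t5.png');print('now',*lips(im),sep='\n'); print(env.observe()['position'])
```

```text
now
(np.float32(357.2), np.float32(224.8), np.float32(16.6), array([ 0.6143, -0.1485]))
(np.float32(412.5), np.float32(242.2), np.float32(16.9), array([ 0.5834, -0.2437]))
(np.float32(421.2), np.float32(297.5), np.float32(16.9), array([ 0.4881, -0.2565]))
(np.float32(498.0), np.float32(258.5), np.float32(15.2), array([ 0.5543, -0.3924]))
[0.4748 0.045  0.191 ]
```

View pics/t5.png

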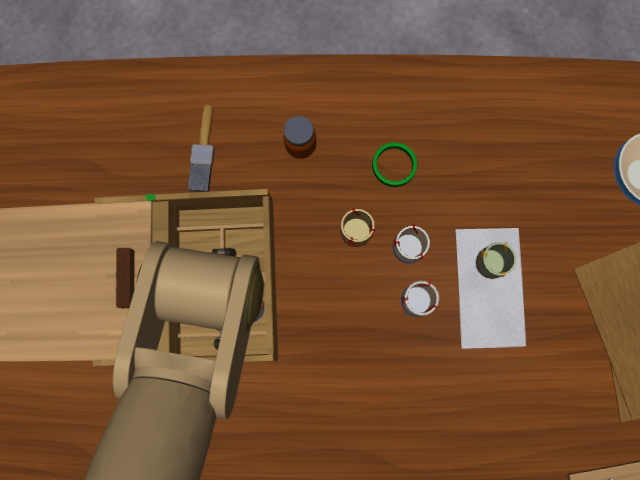

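The grey-green cup stands upright on the pad at (498,259), and the arm is above the white finished cup.

>>> {"op": "jog_arm", "data": {
  "hand": [0.085, 0.085, 0.085, 0.085, 0.085],
  "travel": [
    [0, 0, -0.03],
    [0, 0, -0.04],
    [0, 0, -0.035],
    [0, 0, -0.018],
    [0, 0, 0]
  ],
  "yaw": [0, 0, 0, 0, 0]
}}

```text
time_s: 14.78
position: [0.4749, 0.0427, 0.0669]
tool_rot: [[-0.04, 0.999, -0.002], [0.999, 0.04, 0.0], [0.0, -0.002, -1.0]]
ft_force: [-0.2, -0.1, -0.3]
grip_width: 0.085
gripper_force: 0.0
```

>>> {"op": "jog_arm", "data": {
  "hand": [0.07, 0.06, 0.05, 0.05, 0.05],
  "travel": [
    [0, 0, 0],
    [0, 0, 0],
    [0, 0, 0],
    [0, 0, 0],
    [0, 0, 0]
  ],
  "yaw": [0, 0, 0, 0, 0]
}}

```text
time_s: 15.4
position: [0.4755, 0.0435, 0.069]
tool_rot: [[-0.042, 0.999, 0.002], [0.999, 0.042, -0.001], [-0.001, 0.002, -1.0]]
ft_force: [-2.2, -1.4, 5.7]
grip_width: 0.0579
gripper_force: 31.3
```

>>> {"op": "jog_arm", "data": {
  "hand": [0.05, 0.05, 0.05, 0.05, 0.05],
  "travel": [
    [0, 0, 0.01],
    [0, 0, 0.03],
    [0, 0, 0.05],
    [0, 0, 0.05],
    [0, -0.015, 0.015]
  ],
  "yaw": [0, 0, 0, 0, 0]
}}

```text
time_s: 16.02
position: [0.4756, 0.0291, 0.2265]
tool_rot: [[-0.043, 0.999, 0.006], [0.999, 0.043, -0.001], [-0.001, 0.006, -1.0]]
ft_force: [0.3, -0.1, -2.8]
grip_width: 0.0579
gripper_force: 33.2
```

>>> {"op": "jog_arm", "data": {
  "hand": [0.05, 0.05, 0.05, 0.05, 0.05],
  "travel": [
    [-0.002, -0.035, 0],
    [-0.002, -0.05, 0],
    [-0.002, -0.055, 0],
    [-0.002, -0.055, 0],
    [-0.002, -0.055, 0]
  ],
  "yaw": [0, 0, 0, 0, 0]
}}

```text
time_s: 16.65
position: [0.4646, -0.2228, 0.2236]
tool_rot: [[-0.042, 0.999, 0.001], [0.999, 0.042, -0.0], [-0.0, 0.001, -1.0]]
ft_force: [0.8, 0.8, -2.0]
grip_width: 0.058
gripper_force: 33.2
```

>>> {"op": "jog_arm", "data": {
  "hand": [0.05, 0.05, 0.05, 0.05, 0.05],
  "travel": [
    [-0.002, -0.055, 0],
    [-0.002, -0.055, 0],
    [-0.002, -0.045, 0],
    [-0.002, -0.02, 0],
    [0, 0, 0]
  ],
  "yaw": [0, 0, 0, 0, 0]
}}

```text
time_s: 17.27
position: [0.4567, -0.3966, 0.2228]
tool_rot: [[-0.04, 0.999, -0.0], [0.999, 0.04, 0.001], [0.001, -0.0, -1.0]]
ft_force: [-0.1, 0.8, -1.2]
grip_width: 0.058
gripper_force: 33.2
```

>>> {"op": "jog_arm", "data": {
  "hand": [0.05, 0.05, 0.05, 0.05, 0.05],
  "travel": [
    [0, 0, -0.03],
    [0, 0, -0.05],
    [0, 0, -0.045],
    [0, 0, -0.02],
    [0, 0, -0.01]
  ],
  "yaw": [0, 0, 0, 0, 0]
}}

```text
time_s: 17.9
position: [0.4573, -0.3946, 0.0674]
tool_rot: [[-0.043, 0.999, -0.001], [0.999, 0.043, 0.001], [0.001, -0.001, -1.0]]
ft_force: [0.3, 0.4, -1.2]
grip_width: 0.0582
gripper_force: 33.1
```

>>> {"op": "jog_arm", "data": {
  "hand": [0.05, 0.05, 0.05, 0.05, 0.05],
  "travel": [
    [0, 0, -0.003],
    [0, 0, -0.001],
    [0, 0, -0.0007],
    [0, 0, -0.0005],
    [0, 0, -0.0003]
  ],
  "yaw": [0, 0, 0, 0, 0]
}}

```text
time_s: 18.52
position: [0.4571, -0.3963, 0.0625]
tool_rot: [[-0.041, 0.999, 0.0], [0.999, 0.041, -0.0], [-0.0, 0.0, -1.0]]
ft_force: [-0.3, -0.1, -1.6]
grip_width: 0.0582
gripper_force: 33.2
```

Another 1.5 mm down, as with the first cup. Then I release, raise and move toward white cup B at (0.487,-0.2565).

>>> {"op": "jog_arm", "data": {
  "hand": [0.05, 0.05, 0.05, 0.05, 0.05],
  "travel": [
    [0, 0, -0.0007],
    [0, 0, -0.0005],
    [0, 0, -0.0004],
    [0, 0, 0],
    [0, 0, 0]
  ],
  "yaw": [0, 0, 0, 0, 0]
}}

```text
time_s: 19.15
position: [0.4571, -0.3963, 0.061]
tool_rot: [[-0.041, 0.999, 0.0], [0.999, 0.041, -0.0], [-0.0, 0.0, -1.0]]
ft_force: [-1.4, 0.5, 3.3]
grip_width: 0.0582
gripper_force: 33.5
```

>>> {"op": "jog_arm", "data": {
  "hand": [0.062, 0.068, 0.085, 0.085, 0.085],
  "travel": [
    [0, 0, 0],
    [0, 0, 0],
    [0, 0, 0],
    [0, 0, 0.02],
    [0, 0, 0.05]
  ],
  "yaw": [0, 0, 0, 0, 0]
}}

```text
time_s: 19.77
position: [0.4564, -0.3955, 0.1295]
tool_rot: [[-0.041, 0.999, -0.003], [0.999, 0.041, 0.004], [0.004, -0.003, -1.0]]
ft_force: [0.5, -0.2, 0.8]
grip_width: 0.085
gripper_force: 0.0
```

>>> {"op": "jog_arm", "data": {
  "hand": [0.085, 0.085, 0.085, 0.085, 0.085],
  "travel": [
    [0, 0, 0.05],
    [0, 0.02, 0.01],
    [-0.03, 0.05, 0],
    [-0.05, 0.03, 0],
    [-0.05, 0, 0]
  ],
  "yaw": [0, 0, 0, 0, 0]
}}

```text
time_s: 20.4
position: [0.3257, -0.2932, 0.19]
tool_rot: [[-0.045, 0.999, -0.001], [0.999, 0.045, 0.002], [0.002, -0.001, -1.0]]
ft_force: [-0.7, -0.9, -1.0]
grip_width: 0.085
gripper_force: 0.0
```

Run:
```python
from lips import *
im=shot('top','t6.png');print('now',*lips(im),sep='\n'); print(env.observe()['position'])
```

```text
now
(np.float32(412.5), np.float32(242.2), np.float32(16.8), array([ 0.5834, -0.2437]))
(np.float32(357.2), np.float32(225.0), np.float32(16.6), array([ 0.6139, -0.1485]))
(np.float32(421.5), np.float32(297.5), np.float32(17.1), array([ 0.4881, -0.2569]))
(np.float32(498.0), np.float32(258.8), np.float32(15.1), array([ 0.5539, -0.3924]))
(np.float32(493.2), np.float32(315.8), np.float32(16.5), array([ 0.4557, -0.38  ]))
[ 0.3217 -0.2931  0.1898]
```

Run:
```python
import cv2
a=cv2.imread('pics/t6.png')[210:370,320:540];cv2.imwrite('pics/c4.png',cv2.resize(a,(792,576),interpolation=cv2.INTER_CUBIC))
```

```text
(no output)
```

View pics/c4.png

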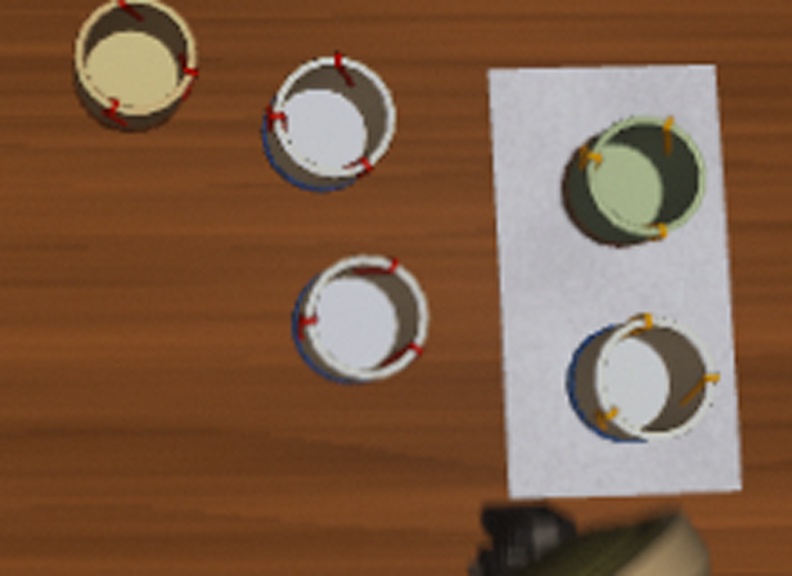

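Both finished cups stand upright on the pad. The red lines show where the pads must not press, so I'll grip each new cup between them: B at about 14° in world axes, A at about -48°, beige at about -66°.

>>> {"op": "jog_arm", "data": {
  "hand": [0.085, 0.085, 0.085, 0.085, 0.085],
  "travel": [
    [0.05, 0.012, 0],
    [0.055, 0.013, 0],
    [0.05, 0.012, 0],
    [0.006, 0.001, 0],
    [0, 0, 0]
  ],
  "yaw": [0.1, 0.11, 0, 0, 0]
}}

```text
time_s: 21.08
position: [0.4876, -0.2576, 0.1899]
tool_rot: [[-0.25, 0.968, -0.002], [0.968, 0.25, 0.001], [0.001, -0.001, -1.0]]
ft_force: [-0.4, 0.6, -0.3]
grip_width: 0.0851
gripper_force: 0.0
```

>>> {"op": "jog_arm", "data": {
  "hand": [0.085, 0.085, 0.085, 0.085, 0.085],
  "travel": [
    [0, 0, -0.03],
    [0, 0, -0.045],
    [0, 0, -0.04],
    [0, 0, -0.017],
    [0, 0, 0]
  ],
  "yaw": [0, 0, 0, 0, 0]
}}

```text
time_s: 21.7
position: [0.4865, -0.2583, 0.0579]
tool_rot: [[-0.247, 0.969, -0.002], [0.969, 0.247, 0.002], [0.002, -0.002, -1.0]]
ft_force: [-0.8, 0.9, 0.6]
grip_width: 0.0847
gripper_force: 0.0
```

>>> {"op": "jog_arm", "data": {
  "hand": [0.07, 0.06, 0.05, 0.05, 0.05],
  "travel": [
    [0, 0, 0],
    [0, 0, 0],
    [0, 0, 0],
    [0, 0, 0],
    [0, 0, 0]
  ],
  "yaw": [0, 0, 0, 0, 0]
}}

```text
time_s: 22.32
position: [0.488, -0.2587, 0.0601]
tool_rot: [[-0.249, 0.969, 0.001], [0.969, 0.249, -0.002], [-0.002, 0.0, -1.0]]
ft_force: [-3.9, -0.8, 7.0]
grip_width: 0.0588
gripper_force: 31.4
```

>>> {"op": "jog_arm", "data": {
  "hand": [0.05, 0.05, 0.05, 0.05, 0.05],
  "travel": [
    [0, 0, 0.01],
    [0, 0, 0.03],
    [0, 0, 0.05],
    [0, 0, 0.05],
    [0, 0.015, 0.025]
  ],
  "yaw": [0, 0, 0, 0, 0]
}}

```text
time_s: 22.95
position: [0.4884, -0.2438, 0.2271]
tool_rot: [[-0.248, 0.969, 0.004], [0.969, 0.248, -0.003], [-0.004, 0.003, -1.0]]
ft_force: [0.0, 0.5, -2.2]
grip_width: 0.0588
gripper_force: 33.1
```

>>> {"op": "jog_arm", "data": {
  "hand": [0.05, 0.05, 0.05, 0.05, 0.05],
  "travel": [
    [-0.002, 0.04, 0],
    [-0.002, 0.055, 0],
    [-0.003, 0.055, 0],
    [-0.003, 0.055, 0],
    [-0.003, 0.055, 0]
  ],
  "yaw": [-0.1, -0.11, 0, 0, 0]
}}

```text
time_s: 23.58
position: [0.4745, 0.0186, 0.2245]
tool_rot: [[-0.041, 0.999, 0.001], [0.999, 0.041, -0.0], [-0.0, 0.001, -1.0]]
ft_force: [0.3, 0.1, -1.8]
grip_width: 0.059
gripper_force: 33.1
```

>>> {"op": "jog_arm", "data": {
  "hand": [0.05, 0.05, 0.05, 0.05, 0.05],
  "travel": [
    [-0.003, 0.055, 0],
    [-0.002, 0.045, 0],
    [0, 0.015, 0],
    [0, 0, 0],
    [0, 0, 0]
  ],
  "yaw": [0, 0, 0, 0, 0]
}}

```text
time_s: 24.2
position: [0.4703, 0.1306, 0.2238]
tool_rot: [[-0.04, 0.999, 0.0], [0.999, 0.04, -0.0], [-0.0, 0.0, -1.0]]
ft_force: [0.4, 0.6, -2.2]
grip_width: 0.0588
gripper_force: 33.1
```

>>> {"op": "jog_arm", "data": {
  "hand": [0.05, 0.05, 0.05, 0.05, 0.05],
  "travel": [
    [0, 0.001, -0.03],
    [0, 0, -0.045],
    [0, 0, -0.045],
    [0, 0, -0.02],
    [0, 0, -0.008]
  ],
  "yaw": [0, 0, 0, 0, 0]
}}

```text
time_s: 24.82
position: [0.4701, 0.1316, 0.0749]
tool_rot: [[-0.04, 0.999, -0.002], [0.999, 0.04, -0.0], [-0.0, -0.002, -1.0]]
ft_force: [-0.2, -0.3, -2.3]
grip_width: 0.0591
gripper_force: 33.3
```

>>> {"op": "jog_arm", "data": {
  "hand": [0.05, 0.05, 0.05, 0.05, 0.05],
  "travel": [
    [0, 0, -0.002],
    [0, 0, -0.001],
    [0, 0, -0.0007],
    [0, 0, -0.0005],
    [0, 0, 0]
  ],
  "yaw": [0, 0, 0, 0, 0]
}}

```text
time_s: 25.45
position: [0.4701, 0.1328, 0.0717]
tool_rot: [[-0.042, 0.999, 0.0], [0.999, 0.042, 0.0], [-0.0, 0.0, -1.0]]
ft_force: [-0.5, 0.3, -1.3]
grip_width: 0.0587
gripper_force: 33.3
```

>>> {"op": "jog_arm", "data": {
  "hand": [0.05, 0.05, 0.05, 0.05, 0.05],
  "travel": [
    [0, 0, -0.0007],
    [0, 0, -0.0005],
    [0, 0, -0.0005],
    [0, 0, 0],
    [0, 0, 0]
  ],
  "yaw": [0, 0, 0, 0, 0]
}}

```text
time_s: 26.08
position: [0.4701, 0.1328, 0.0702]
tool_rot: [[-0.042, 0.999, 0.0], [0.999, 0.042, 0.0], [0.0, 0.0, -1.0]]
ft_force: [-3.1, 0.6, 5.8]
grip_width: 0.0586
gripper_force: 33.8
```

>>> {"op": "jog_arm", "data": {
  "hand": [0.062, 0.068, 0.085, 0.085, 0.085],
  "travel": [
    [0, 0, 0],
    [0, 0, 0],
    [0, 0, 0],
    [0, 0, 0.02],
    [0, 0, 0.05]
  ],
  "yaw": [0, 0, 0, 0, 0]
}}

```text
time_s: 26.7
position: [0.4691, 0.1326, 0.1391]
tool_rot: [[-0.041, 0.999, -0.005], [0.999, 0.041, -0.0], [0.0, -0.005, -1.0]]
ft_force: [-0.6, -0.3, 0.1]
grip_width: 0.0847
gripper_force: 0.0
```

>>> {"op": "jog_arm", "data": {
  "hand": [0.085, 0.085, 0.085, 0.085, 0.085],
  "travel": [
    [0, 0, 0.05],
    [0.012, -0.045, 0],
    [0.015, -0.05, 0],
    [0.015, -0.05, 0],
    [0.015, -0.05, 0]
  ],
  "yaw": [0, -0.176, -0.176, -0.176, -0.176]
}}

```text
time_s: 27.32
position: [0.5273, -0.0639, 0.1898]
tool_rot: [[0.62, 0.785, 0.0], [0.785, -0.62, 0.0], [0.0, 0.0, -1.0]]
ft_force: [0.7, 1.4, -0.1]
grip_width: 0.0852
gripper_force: 0.0
```

>>> {"op": "jog_arm", "data": {
  "hand": [0.085, 0.085, 0.085, 0.085, 0.085],
  "travel": [
    [0.015, -0.05, 0],
    [0.015, -0.05, 0],
    [0.015, -0.05, 0],
    [0.01, -0.0325, 0],
    [0, 0, 0]
  ],
  "yaw": [-0.176, 0, 0, 0, 0]
}}

```text
time_s: 27.95
position: [0.5821, -0.2469, 0.1889]
tool_rot: [[0.745, 0.667, -0.0], [0.667, -0.745, 0.0], [-0.0, -0.0, -1.0]]
ft_force: [1.0, 0.8, 0.8]
grip_width: 0.0848
gripper_force: 0.0
```

Run:
```python
from lips import *
im=shot('top','t7.png');print('now',*lips(im),sep='\n'); print(env.observe()['position'])
```

```text
now
(np.float32(357.2), np.float32(225.0), np.float32(16.8), array([ 0.6139, -0.1485]))
(np.float32(500.2), np.float32(315.5), np.float32(15.5), array([ 0.456 , -0.3923]))
(np.float32(191.8), np.float32(308.8), np.float32(16.0), array([0.4684, 0.1333]))
(np.float32(499.0), np.float32(258.5), np.float32(16.0), array([ 0.5543, -0.3942]))
[ 0.5819 -0.2453  0.1892]
```

View pics/t7.png

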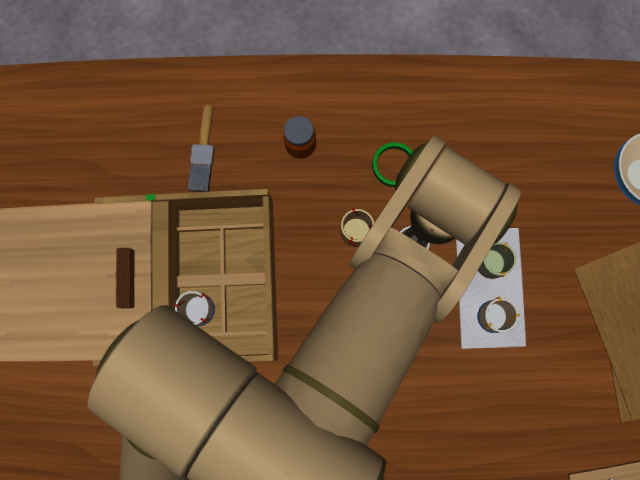

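White cup B is in its cell at (194,308). I'll check numerically that the partly hidden cup A hasn't moved.

Run:
```python
from lips import *
a=cv2.imread('pics/t6.png',0).astype(int);b=cv2.imread('pics/t7.png',0).astype(int)
print(np.abs(a-b)[246:264:3,392:416:2])
```

```text
[[74 75  8 57 57 59 58 60 60 59 59 62]
 [40 50 50 51 19 61 60 61 59 59 65 63]
 [47 69 51 51 51 61 59 60 62 62 63 64]
 [50 50 62 56 56 10 54 37 56 59 64 64]
 [32 14 40 85 62 62 60 62  5 32 42 43]
 [34 36 38 15  7 77 89 76 74 71 76 81]]
```

Run:
```python
from h import *
shot('scene','s2.png')
a=cv2.imread('pics/s2.png')[140:340,170:490];cv2.imwrite('pics/c5.png',cv2.resize(a,(800,500),interpolation=cv2.INTER_CUBIC))
```

```text
(no output)
```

View pics/c5.png

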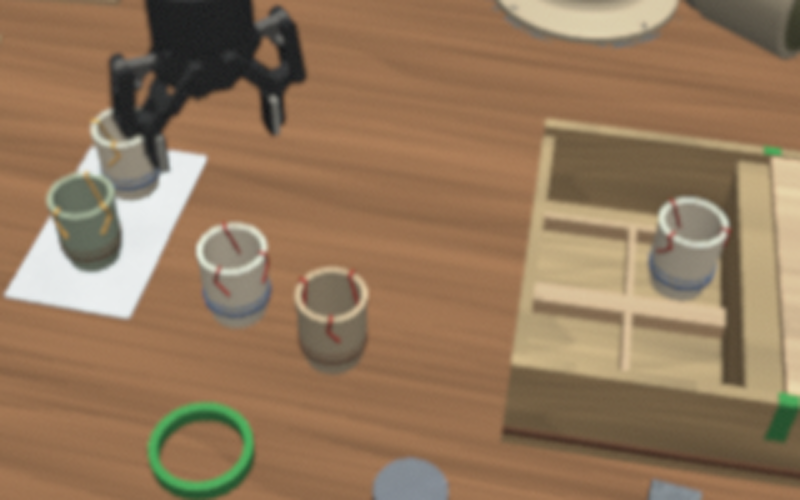

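Cup A's lip is still at (263,239) in the scene view, so it hasn't moved. I'll descend, grip and carry it.

>>> {"op": "jog_arm", "data": {
  "hand": [0.085, 0.085, 0.085, 0.085, 0.085],
  "travel": [
    [0.0005, 0, -0.03],
    [0, 0, -0.045],
    [0, 0, -0.04],
    [0, 0, -0.0165],
    [0, 0, 0]
  ],
  "yaw": [0, 0, 0, 0, 0]
}}

```text
time_s: 28.68
position: [0.5825, -0.244, 0.0583]
tool_rot: [[0.743, 0.669, -0.001], [0.669, -0.743, 0.001], [-0.0, -0.001, -1.0]]
ft_force: [0.3, -0.4, -0.1]
grip_width: 0.0852
gripper_force: 0.0
```

>>> {"op": "jog_arm", "data": {
  "hand": [0.07, 0.06, 0.05, 0.05, 0.05],
  "travel": [
    [0, 0, 0],
    [0, 0, 0],
    [0, 0, 0],
    [0, 0, 0],
    [0, 0, 0]
  ],
  "yaw": [0, 0, 0, 0, 0]
}}

```text
time_s: 29.3
position: [0.5829, -0.2447, 0.0602]
tool_rot: [[0.744, 0.669, 0.002], [0.669, -0.744, -0.001], [0.001, 0.002, -1.0]]
ft_force: [-1.0, 2.4, 7.2]
grip_width: 0.059
gripper_force: 31.6
```

>>> {"op": "jog_arm", "data": {
  "hand": [0.05, 0.05, 0.05, 0.05, 0.05],
  "travel": [
    [0, 0, 0.01],
    [0, 0, 0.03],
    [0, 0, 0.05],
    [0, 0, 0.05],
    [0, 0.015, 0.025]
  ],
  "yaw": [0, 0, 0, 0, 0]
}}

```text
time_s: 29.92
position: [0.5829, -0.2306, 0.227]
tool_rot: [[0.744, 0.668, 0.004], [0.668, -0.744, -0.003], [0.001, 0.005, -1.0]]
ft_force: [1.1, 1.1, -2.0]
grip_width: 0.0588
gripper_force: 33.1
```

>>> {"op": "jog_arm", "data": {
  "hand": [0.05, 0.05, 0.05, 0.05, 0.05],
  "travel": [
    [-0.001, 0.04, 0],
    [-0.001, 0.05, 0],
    [-0.001, 0.05, 0],
    [-0.002, 0.05, 0],
    [-0.002, 0.05, 0]
  ],
  "yaw": [0.176, 0.176, 0.176, 0.176, 0.176]
}}

```text
time_s: 30.55
position: [0.5752, 0.0118, 0.2241]
tool_rot: [[-0.047, 0.999, 0.001], [0.999, 0.047, -0.0], [-0.0, 0.001, -1.0]]
ft_force: [0.3, 0.1, -2.2]
grip_width: 0.0587
gripper_force: 33.1
```

>>> {"op": "jog_arm", "data": {
  "hand": [0.05, 0.05, 0.05, 0.05, 0.05],
  "travel": [
    [-0.002, 0.05, 0],
    [0, 0.05, 0],
    [0, 0.027, 0],
    [0, 0, 0],
    [0, 0, 0]
  ],
  "yaw": [0, 0, 0, 0, 0]
}}

```text
time_s: 31.18
position: [0.5736, 0.1366, 0.2236]
tool_rot: [[-0.041, 0.999, 0.0], [0.999, 0.041, -0.0], [-0.0, 0.0, -1.0]]
ft_force: [-0.4, 0.5, -1.5]
grip_width: 0.0588
gripper_force: 33.1
```

>>> {"op": "jog_arm", "data": {
  "hand": [0.05, 0.05, 0.05, 0.05, 0.05],
  "travel": [
    [0, 0, -0.03],
    [0, 0, -0.045],
    [0, 0, -0.045],
    [0, 0, -0.02],
    [0, 0, -0.008]
  ],
  "yaw": [0, 0, 0, 0, 0]
}}

```text
time_s: 31.8
position: [0.5735, 0.1361, 0.0744]
tool_rot: [[-0.04, 0.999, -0.002], [0.999, 0.04, -0.0], [-0.0, -0.002, -1.0]]
ft_force: [-0.7, 0.4, -1.2]
grip_width: 0.0587
gripper_force: 33.2
```

>>> {"op": "jog_arm", "data": {
  "hand": [0.05, 0.05, 0.05, 0.05, 0.05],
  "travel": [
    [0, 0, -0.002],
    [0, 0, -0.001],
    [0, 0, -0.0007],
    [0, 0, -0.0005],
    [0, 0, -0.0003]
  ],
  "yaw": [0, 0, 0, 0, 0]
}}

```text
time_s: 32.42
position: [0.5736, 0.1373, 0.071]
tool_rot: [[-0.042, 0.999, 0.0], [0.999, 0.042, 0.0], [0.0, 0.0, -1.0]]
ft_force: [0.1, -0.0, -1.0]
grip_width: 0.059
gripper_force: 33.2
```

>>> {"op": "jog_arm", "data": {
  "hand": [0.05, 0.05, 0.05, 0.05, 0.05],
  "travel": [
    [0, 0, -0.0005],
    [0, 0, -0.0005],
    [0, 0, -0.0004],
    [0, 0, 0],
    [0, 0, 0]
  ],
  "yaw": [0, 0, 0, 0, 0]
}}

```text
time_s: 33.05
position: [0.5736, 0.1373, 0.0702]
tool_rot: [[-0.042, 0.999, 0.001], [0.999, 0.042, -0.0], [-0.0, 0.001, -1.0]]
ft_force: [-2.4, -0.1, 6.2]
grip_width: 0.0584
gripper_force: 33.9
```

>>> {"op": "jog_arm", "data": {
  "hand": [0.062, 0.068, 0.085, 0.085, 0.085],
  "travel": [
    [0, 0, 0],
    [0, 0, 0],
    [0, 0, 0],
    [0, 0, 0.02],
    [0, 0, 0.05]
  ],
  "yaw": [0, 0, 0, 0, 0]
}}

```text
time_s: 33.67
position: [0.5726, 0.1371, 0.1382]
tool_rot: [[-0.041, 0.999, -0.005], [0.999, 0.041, -0.0], [0.0, -0.005, -1.0]]
ft_force: [-0.4, 1.1, 0.7]
grip_width: 0.085
gripper_force: 0.0
```

>>> {"op": "jog_arm", "data": {
  "hand": [0.085, 0.085, 0.085, 0.085, 0.085],
  "travel": [
    [0, 0, 0.05],
    [0.005, -0.036, 0],
    [0.005, -0.04, 0],
    [0.005, -0.04, 0],
    [0, 0, 0]
  ],
  "yaw": [-0.1706, -0.1706, -0.1706, -0.1706, -0.1706]
}}

```text
time_s: 34.3
position: [0.5889, 0.0187, 0.1892]
tool_rot: [[0.731, 0.682, -0.0], [0.682, -0.731, -0.0], [-0.0, 0.0, -1.0]]
ft_force: [0.2, 0.6, 0.1]
grip_width: 0.0852
gripper_force: 0.0
```

Run:
```python
from lips import *
im=shot('top','t8.png');print('now',*lips(im),sep='\n'); print(env.observe()['position'])
```

```text
now
(np.float32(357.2), np.float32(224.8), np.float32(16.6), array([ 0.6143, -0.1485]))
(np.float32(498.0), np.float32(258.8), np.float32(15.2), array([ 0.5539, -0.3924]))
(np.float32(493.2), np.float32(315.8), np.float32(16.4), array([ 0.4557, -0.38  ]))
[0.5887 0.0199 0.1892]
```

>>> {"op": "jog_arm", "data": {
  "hand": [0.085, 0.085, 0.085, 0.085, 0.085],
  "travel": [
    [0.007, -0.045, 0],
    [0.007, -0.05, 0],
    [0.007, -0.05, 0],
    [0.0033, -0.024, 0],
    [0, 0, -0.02]
  ],
  "yaw": [-0.1706, -0.1706, 0, 0, 0]
}}

```text
time_s: 34.98
position: [0.6136, -0.1491, 0.1701]
tool_rot: [[0.914, 0.406, 0.003], [0.406, -0.914, -0.001], [0.002, 0.002, -1.0]]
ft_force: [0.1, -0.5, -0.6]
grip_width: 0.0848
gripper_force: 0.0
```

>>> {"op": "jog_arm", "data": {
  "hand": [0.085, 0.085, 0.085, 0.085, 0.085],
  "travel": [
    [0, 0, -0.04],
    [0, 0, -0.04],
    [0, 0, -0.025],
    [0, 0, -0.0065],
    [0, 0, 0]
  ],
  "yaw": [0, 0, 0, 0, 0]
}}

```text
time_s: 35.6
position: [0.6132, -0.1473, 0.0584]
tool_rot: [[0.913, 0.407, 0.0], [0.407, -0.913, -0.0], [0.0, 0.0, -1.0]]
ft_force: [-0.3, -0.6, 0.2]
grip_width: 0.085
gripper_force: 0.0
```

>>> {"op": "jog_arm", "data": {
  "hand": [0.07, 0.06, 0.05, 0.05, 0.05],
  "travel": [
    [0, 0, 0],
    [0, 0, 0],
    [0, 0, 0],
    [0, 0, 0],
    [0, 0, 0]
  ],
  "yaw": [0, 0, 0, 0, 0]
}}

```text
time_s: 36.22
position: [0.6135, -0.1481, 0.0594]
tool_rot: [[0.914, 0.406, 0.002], [0.406, -0.914, -0.001], [0.002, 0.002, -1.0]]
ft_force: [-0.0, -2.0, 5.0]
grip_width: 0.0588
gripper_force: 31.4
```

>>> {"op": "jog_arm", "data": {
  "hand": [0.05, 0.05, 0.05, 0.05, 0.05],
  "travel": [
    [0, 0, 0.01],
    [0, 0, 0.03],
    [0, 0, 0.05],
    [0, 0, 0.05],
    [0, 0.015, 0.025]
  ],
  "yaw": [0, 0, 0, 0, 0]
}}

```text
time_s: 36.85
position: [0.6131, -0.1333, 0.2265]
tool_rot: [[0.914, 0.405, 0.004], [0.405, -0.914, -0.002], [0.003, 0.003, -1.0]]
ft_force: [0.4, 0.0, -2.8]
grip_width: 0.0586
gripper_force: 33.2
```

>>> {"op": "jog_arm", "data": {
  "hand": [0.05, 0.05, 0.05, 0.05, 0.05],
  "travel": [
    [-0.008, 0.03, 0],
    [-0.008, 0.035, 0],
    [-0.008, 0.035, 0],
    [-0.008, 0.035, 0],
    [-0.004, 0.03, 0]
  ],
  "yaw": [0.1706, 0.1706, 0.1706, 0.1706, 0.1706]
}}

```text
time_s: 37.48
position: [0.5761, 0.0336, 0.2235]
tool_rot: [[0.289, 0.957, -0.0], [0.957, -0.289, 0.0], [0.0, -0.0, -1.0]]
ft_force: [1.1, -0.6, -2.3]
grip_width: 0.0588
gripper_force: 33.1
```

>>> {"op": "jog_arm", "data": {
  "hand": [0.05, 0.05, 0.05, 0.05, 0.05],
  "travel": [
    [0, 0.0194, 0],
    [0, 0, 0],
    [0, 0, 0],
    [0, 0, 0],
    [0, 0, 0]
  ],
  "yaw": [0.1706, 0.1706, 0, 0, 0]
}}

```text
time_s: 38.1
position: [0.5768, 0.0514, 0.223]
tool_rot: [[-0.039, 0.999, -0.0], [0.999, 0.039, 0.0], [0.0, -0.0, -1.0]]
ft_force: [0.8, 0.2, -1.3]
grip_width: 0.0587
gripper_force: 33.1
```

>>> {"op": "jog_arm", "data": {
  "hand": [0.05, 0.05, 0.05, 0.05, 0.05],
  "travel": [
    [0, 0, -0.03],
    [0, 0, -0.045],
    [0, 0, -0.045],
    [0, 0, -0.02],
    [0, 0, -0.008]
  ],
  "yaw": [0, 0, 0, 0, 0]
}}

```text
time_s: 38.72
position: [0.5766, 0.0515, 0.0739]
tool_rot: [[-0.04, 0.999, -0.002], [0.999, 0.04, 0.0], [0.0, -0.002, -1.0]]
ft_force: [0.8, -1.1, -1.0]
grip_width: 0.0591
gripper_force: 33.3
```

>>> {"op": "jog_arm", "data": {
  "hand": [0.05, 0.05, 0.05, 0.05, 0.05],
  "travel": [
    [0, 0, -0.002],
    [0, 0, -0.001],
    [0, 0, -0.0007],
    [0, 0, -0.0003],
    [0, 0, 0]
  ],
  "yaw": [0, 0, 0, 0, 0]
}}

```text
time_s: 39.35
position: [0.5769, 0.0517, 0.0711]
tool_rot: [[-0.041, 0.999, 0.0], [0.999, 0.041, -0.0], [-0.0, 0.0, -1.0]]
ft_force: [0.8, -0.7, -1.8]
grip_width: 0.0587
gripper_force: 33.3
```

>>> {"op": "jog_arm", "data": {
  "hand": [0.05, 0.05, 0.05, 0.05, 0.05],
  "travel": [
    [0, 0, -0.0005],
    [0, 0, -0.0005],
    [0, 0, -0.0004],
    [0, 0, 0],
    [0, 0, 0]
  ],
  "yaw": [0, 0, 0, 0, 0]
}}

```text
time_s: 39.98
position: [0.5769, 0.0516, 0.0695]
tool_rot: [[-0.041, 0.999, -0.0], [0.999, 0.041, -0.0], [-0.0, -0.0, -1.0]]
ft_force: [-0.6, -0.3, -1.6]
grip_width: 0.0589
gripper_force: 33.3
```

Not touching yet, so another 0.8 mm down.

>>> {"op": "jog_arm", "data": {
  "hand": [0.05, 0.05, 0.05, 0.05, 0.05],
  "travel": [
    [0, 0, -0.0004],
    [0, 0, -0.0004],
    [0, 0, 0],
    [0, 0, 0],
    [0, 0, 0]
  ],
  "yaw": [0, 0, 0, 0, 0]
}}

```text
time_s: 40.6
position: [0.577, 0.0516, 0.0693]
tool_rot: [[-0.042, 0.999, 0.001], [0.999, 0.042, -0.0], [-0.0, 0.001, -1.0]]
ft_force: [-1.4, -0.5, 4.5]
grip_width: 0.0586
gripper_force: 33.7
```

>>> {"op": "jog_arm", "data": {
  "hand": [0.062, 0.068, 0.085, 0.085, 0.085],
  "travel": [
    [0, 0, 0],
    [0, 0, 0],
    [0, 0, 0],
    [0, 0, 0.02],
    [0, 0, 0.05]
  ],
  "yaw": [0, 0, 0, 0, 0]
}}

```text
time_s: 41.22
position: [0.5759, 0.0517, 0.1376]
tool_rot: [[-0.041, 0.999, -0.005], [0.999, 0.041, 0.001], [0.001, -0.005, -1.0]]
ft_force: [-0.1, 0.5, 0.0]
grip_width: 0.0852
gripper_force: 0.0
```

>>> {"op": "jog_arm", "data": {
  "hand": [0.085, 0.085, 0.085, 0.085, 0.085],
  "travel": [
    [0, 0, 0.06],
    [-0.01, 0.035, 0.015],
    [-0.015, 0.04, 0],
    [-0.015, 0.04, 0],
    [-0.015, 0.04, 0]
  ],
  "yaw": [0.1745, 0.1745, 0.1745, 0.1745, 0.1745]
}}

```text
time_s: 41.85
position: [0.5213, 0.2079, 0.2138]
tool_rot: [[-0.795, 0.606, 0.0], [0.606, 0.795, 0.0], [-0.0, 0.0, -1.0]]
ft_force: [0.9, 0.9, -0.2]
grip_width: 0.0849
gripper_force: 0.0
```

>>> {"op": "jog_arm", "data": {
  "hand": [0.085, 0.085, 0.085, 0.085, 0.085],
  "travel": [
    [-0.006, 0.037, 0],
    [0, 0, 0],
    [0, 0, 0],
    [0, 0, 0],
    [0, 0, 0]
  ],
  "yaw": [0.1745, 0.1745, 0.1745, 0.1745, 0]
}}

```text
time_s: 42.48
position: [0.5158, 0.2437, 0.2136]
tool_rot: [[-0.999, -0.04, -0.0], [-0.04, 0.999, 0.0], [0.0, 0.0, -1.0]]
ft_force: [0.4, 1.0, -0.6]
grip_width: 0.085
gripper_force: 0.0
```

Run:
```python
from lips import *
im=shot('top','t9.png');print('now',*lips(im),sep='\n'); print(env.observe()['position'])
```

```text
now
(np.float32(190.8), np.float32(247.8), np.float32(16.4), array([0.573 , 0.1383]))
(np.float32(241.8), np.float32(245.8), np.float32(15.5), array([0.5764, 0.0498]))
(np.float32(192.0), np.float32(308.0), np.float32(15.2), array([0.4696, 0.1329]))
(np.float32(498.2), np.float32(259.0), np.float32(15.2), array([ 0.5535, -0.3928]))
(np.float32(500.2), np.float32(315.5), np.float32(15.5), array([ 0.456 , -0.3923]))
[0.5158 0.2436 0.2136]
```

View pics/t9.png

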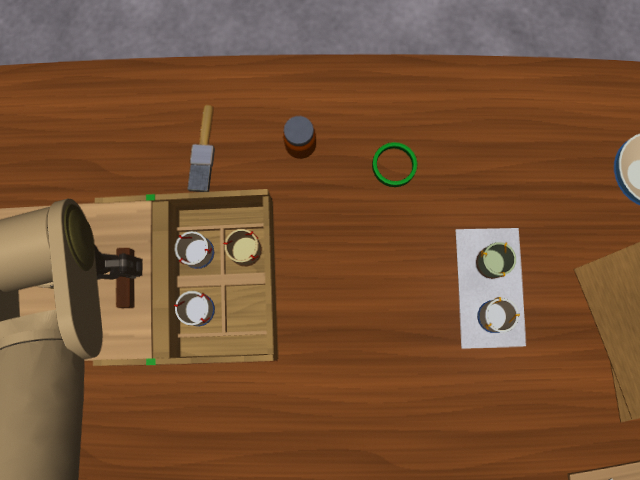

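All three new cups stand upright in separate cells, and both finished cups are on the pad. Next I'll grip the bar and close the lid.

>>> {"op": "jog_arm", "data": {
  "hand": [0.085, 0.085, 0.085, 0.085, 0.085],
  "travel": [
    [0, 0, -0.03],
    [0, 0, -0.035],
    [0, 0, -0.02],
    [0, 0, -0.0065],
    [0, 0, 0]
  ],
  "yaw": [0, 0, 0, 0, 0],
  "grip_force": 60
}}

```text
time_s: 43.15
position: [0.516, 0.2437, 0.1225]
tool_rot: [[-0.999, -0.04, 0.0], [-0.04, 0.999, 0.0], [-0.0, 0.0, -1.0]]
ft_force: [-0.4, -0.5, -0.1]
grip_width: 0.085
gripper_force: 0.0
```

>>> {"op": "jog_arm", "data": {
  "hand": [0.06, 0.04, 0.015, 0.015, 0.015],
  "travel": [
    [0, 0, 0],
    [0, 0, 0],
    [0, 0, 0],
    [0, 0, 0.001],
    [0, 0, 0]
  ],
  "yaw": [0, 0, 0, 0, 0]
}}

```text
time_s: 43.78
position: [0.5159, 0.2436, 0.123]
tool_rot: [[-0.999, -0.041, -0.0], [-0.041, 0.999, -0.0], [0.0, -0.0, -1.0]]
ft_force: [2.0, -0.1, -3.5]
grip_width: 0.0227
gripper_force: 61.5
```

>>> {"op": "jog_arm", "data": {
  "hand": [0.015, 0.015, 0.015, 0.015, 0.015],
  "travel": [
    [0.0004, -0.01, 0],
    [0.0007, -0.02, 0],
    [0.0007, -0.02, 0],
    [0.0007, -0.02, 0],
    [0.0007, -0.02, 0]
  ],
  "yaw": [0, 0, 0, 0, 0]
}}

```text
time_s: 44.4
position: [0.5197, 0.1547, 0.123]
tool_rot: [[-0.999, -0.041, 0.002], [-0.041, 0.999, 0.003], [-0.002, 0.003, -1.0]]
ft_force: [6.8, 12.9, -9.6]
grip_width: 0.0229
gripper_force: 60.9
```

>>> {"op": "jog_arm", "data": {
  "hand": [0.015, 0.015, 0.015, 0.015, 0.015],
  "travel": [
    [0.0007, -0.02, 0],
    [0.0007, -0.02, 0],
    [0.0007, -0.02, 0],
    [0.0007, -0.02, 0],
    [0.0007, -0.02, 0]
  ],
  "yaw": [0, 0, 0, 0, 0]
}}

```text
time_s: 45.02
position: [0.5241, 0.0547, 0.123]
tool_rot: [[-0.999, -0.041, 0.004], [-0.041, 0.999, 0.003], [-0.004, 0.003, -1.0]]
ft_force: [10.9, 11.0, -11.1]
grip_width: 0.023
gripper_force: 60.5
```

>>> {"op": "jog_arm", "data": {
  "hand": [0.015, 0.015, 0.015, 0.015, 0.015],
  "travel": [
    [0.0015, -0.006, 0],
    [0.0006, -0.005, 0],
    [0, -0.002, 0],
    [0, 0, 0],
    [0, 0, 0]
  ],
  "yaw": [0, 0, 0, 0, 0]
}}

```text
time_s: 45.65
position: [0.5247, 0.0417, 0.123]
tool_rot: [[-0.999, -0.041, 0.0], [-0.041, 0.999, 0.002], [-0.0, 0.002, -1.0]]
ft_force: [2.3, 6.6, -4.3]
grip_width: 0.0226
gripper_force: 61.3
```

>>> {"op": "jog_arm", "data": {
  "hand": [0.015, 0.015, 0.015, 0.015, 0.015],
  "travel": [
    [0, -0.001, 0],
    [0, -0.001, 0],
    [0, -0.001, 0],
    [0, 0, 0],
    [0, 0, 0]
  ],
  "yaw": [0, 0, 0, 0, 0]
}}

```text
time_s: 46.28
position: [0.5248, 0.0396, 0.123]
tool_rot: [[-0.999, -0.041, 0.001], [-0.041, 0.999, 0.004], [-0.001, 0.004, -1.0]]
ft_force: [3.8, 11.8, -5.1]
grip_width: 0.0231
gripper_force: 61.3
```

>>> {"op": "jog_arm", "data": {
  "hand": [0.015, 0.015, 0.015, 0.015, 0.015],
  "travel": [
    [0, -0.001, 0],
    [0, -0.001, 0],
    [0, 0, 0],
    [0, 0, 0],
    [0, 0, 0]
  ],
  "yaw": [0, 0, 0, 0, 0]
}}

```text
time_s: 46.9
position: [0.5248, 0.0395, 0.123]
tool_rot: [[-0.999, -0.042, 0.001], [-0.042, 0.999, 0.007], [-0.001, 0.007, -1.0]]
ft_force: [4.8, 24.5, -5.7]
grip_width: 0.023
gripper_force: 61.4
```

The lid is at its stop: force is up and nothing moves. I'll relax, release, retreat and check.

>>> {"op": "jog_arm", "data": {
  "hand": [0.015, 0.015, 0.05, 0.085, 0.085],
  "travel": [
    [0, 0.0015, 0],
    [0, 0, 0],
    [0, 0, 0],
    [0, 0, 0],
    [0, 0, 0]
  ],
  "yaw": [0, 0, 0, 0, 0]
}}

```text
time_s: 47.52
position: [0.5247, 0.0369, 0.1234]
tool_rot: [[-0.999, -0.041, 0.0], [-0.041, 0.999, -0.0], [-0.0, -0.0, -1.0]]
ft_force: [-0.6, -0.5, -0.1]
grip_width: 0.0759
gripper_force: 0.0
```

>>> {"op": "jog_arm", "data": {
  "hand": [0.085, 0.085, 0.085, 0.085, 0.085],
  "travel": [
    [0, 0, 0.03],
    [0, 0, 0.05],
    [0, 0, 0.04],
    [-0.03, 0.04, 0],
    [-0.03, 0.05, 0]
  ],
  "yaw": [0, 0, 0, 0, 0]
}}

```text
time_s: 48.15
position: [0.4641, 0.1274, 0.2436]
tool_rot: [[-0.999, -0.039, 0.001], [-0.039, 0.999, 0.0], [-0.001, -0.0, -1.0]]
ft_force: [0.4, 0.3, -0.4]
grip_width: 0.0849
gripper_force: 0.0
```

>>> {"op": "jog_arm", "data": {
  "hand": [0.085, 0.085, 0.085, 0.085, 0.085],
  "travel": [
    [-0.03, 0.05, 0],
    [-0.03, 0.05, 0],
    [-0.03, 0.05, 0],
    [0, 0, 0],
    [0, 0, 0]
  ],
  "yaw": [0, 0, 0, 0, 0]
}}

```text
time_s: 48.78
position: [0.3749, 0.2769, 0.2433]
tool_rot: [[-0.999, -0.041, 0.0], [-0.041, 0.999, -0.0], [-0.0, -0.0, -1.0]]
ft_force: [0.9, -0.2, 0.4]
grip_width: 0.0853
gripper_force: 0.0
```

Run:
```python
from lips import *
im=shot('top','t10.png');print(*lips(im),sep='\n')
o=env.observe();print(o['position'],np.abs(o['qvel']).max())
for f in('t0','t10'): print(cv2.imread(f'pics/{f}.png',0)[310:340,255:280].mean(0).astype(int))
```

```text
(np.float32(493.2), np.float32(315.8), np.float32(16.5), array([ 0.4557, -0.38  ]))
(np.float32(498.5), np.float32(259.0), np.float32(15.2), array([ 0.5535, -0.3933]))
[0.3752 0.2765 0.2432] 1.003857966855407
[140 140 140 139 139 139 139 139 139 139 133 113 101 112 112 113 109  82
  47  42  41  47  61  68  68]
[142 142 142 143 142 142 142 142 142 142 142 142 142 142 142 142 121  76
  45  43  42  48  62  70  70]
```

View pics/t10.png

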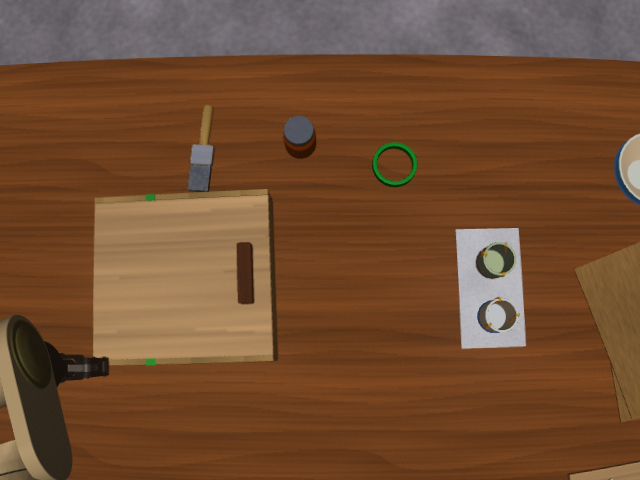

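The lid edge is flush with the box end at column 271, so it is fully closed. Both finished cups stand on the pad, the bystanders haven't moved, and the arm is clear.

```bash
python3 -c "
from rig import env
print(env.close_job())"
```

```text
the job is handed in; nothing more can be done
None
```

I opened the lid to the tape mark (within about 1 mm), stood both finished cups on the pad, put the three fresh cups upright in separate cells, closed the lid to its stop and handed the job in; no verdict came back.

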